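# Fold the toy plane's wings and put it in its storage case

## Task

The larger wooden toy plane on the shop counter, the one with two hinged swing wings standing out, has to go back into its long grey storage case. Fold both wings fully back against its fuselage while it is still on the counter, then set the plane upright and flat on the floor of the case, lengthwise (nose towards either end), without dropping it. Leave the small fixed-wing plane, the toy car and the small cardboard box where they are.

Things in the scene. Friction and masses are not known exactly. Their poses are not given: they have to be found in the camera images.
- plane_center (a point): middle of the larger wooden toy plane (loose, 0.4 kg), 35 mm above its underside; x to the nose, y to its left, z up. Hold it by the cabin: 66 mm long (x), 30 wide (y), centred here, 34 to 71 mm above the underside. The fuselage below it is 36 wide, x -102 to +97, top at 34 mm. The nose starts pointing roughly away from the robot (within 0.5 rad).
- plane: the same plane, origin at the middle of its underside, 35 mm below plane_center, same axes. Tail at x -100 to -76: tailplane 70 mm wide, 35 high; thin fin 70 mm high. Wing hinge plates reach 45 mm from the centre line, 35 high. 96 mm wide over all with the wings folded.
- left_wing (a joint): left (+y) wing, rad: 0 = folded back along the fuselage, grows as the tip swings out and forward, stop at 1.4; starts 0.8 to 1.25. Vertical hinge at x +35, y +34 mm from plane_center. Flat bar 28 wide, 105 from hinge to tip, 14 to 30 mm above the counter. Light friction (0.2 N at the tip), stays where left; push its front edge with closed fingers from above.
- right_wing (a joint): right (-y) wing, rad: 0 = folded back along the fuselage, grows as the tip swings out and forward, stop at 1.4; starts 0.8 to 1.25. Vertical hinge at x +35, y -34 mm from plane_center. Flat bar 28 wide, 105 from hinge to tip, 14 to 30 mm above the counter. Light friction (0.2 N at the tip), stays where left; push its front edge with closed fingers from above.
- case_in (a point): middle of the inner floor of the long grey open storage case, 6 mm above the counter; x along its length, z up. Outside 250 x 140 x 40 mm high, walls 6 thick; inside 238 long, 128 wide, 34 deep. A small handle reaches 27 mm out of its -x end, below the rim. The case does not shift. The plane fits only with both wings folded.
- small_plane: bystander: small one-piece wooden plane with fixed wings, 105 mm long, 120 mm span, 53 mm high; origin at the middle of its underside
- toy_car: bystander: wooden toy car, 110 x 62 mm, 47 mm high; origin at the middle of its underside
- small_box: bystander: small open cardboard box, 130 x 90 mm, 35 mm high, too small for the plane; origin at the middle of its underside
There are look-alikes about, which are no part of the job. Leave any black look-alike of the plane alone.

How it is judged (in metres and radians):
On the way:
1. both wings are folded back (within 0.2 rad) while the plane stands on the counter, outside the case (value of joint each of left_wing, right_wing below 0.2 rad and height (world z) of plane_center below 0.045 m and horizontal distance between plane_center and case_in above 0.12 m), for 0.1 s.
At the end, for the whole second after the job is handed in: The plane stands upright (within 0.15 rad) and at rest on the inner floor of the case (less than 8 mm above it), lengthwise within 0.2 rad, nose to either end, its middle within 30 mm along and 22 mm across of the case's middle, both wings folded within 0.2 rad (value of joint each of left_wing, right_wing below 0.2 rad and x of plane_center in the frame of case_in between -0.03 and 0.03 m and y of plane_center in the frame of case_in between -0.022 and 0.022 m and z of plane_center in the frame of case_in below 0.043 m and angle between plane_center's own z axis and vertical below 0.15 rad and angle between the x axis of plane_center and the x axis of case_in, either way round below 0.2 rad and linear speed of plane below 0.03 m/s); the robot touches nothing.
It fails at once if the plane is dropped: it falls faster than 0.9 m/s (more than about 40 mm) without being held (linear speed of plane above 0.9 m/s and contact force between the fingers and plane below 0.1 N).
It fails at once if the small plane is moved more than 30 mm (distance of small_plane from where it was at the start of the episode above 0.03 m).
It fails at once if the toy car is moved more than 30 mm (distance of toy_car from where it was at the start of the episode above 0.03 m).
It fails at once if the small box is moved more than 30 mm (distance of small_box from where it was at the start of the episode above 0.03 m).
It also fails if it takes over 72 s, if anything falls off the work surface, if the arm or the gripper's body presses on something with over 40 N, if the wrist force passes 120 N, or if a joint passes its speed limit or range.

## Robot

A 6-joint arm with a two-finger parallel gripper is mounted at the origin on the work surface. World frame = base frame: x ahead of the robot, y to its left, z up, the work surface at z = 0. Lengths are in mm, angles in rad, forces in N, time in s.
With the tool pointing down it reaches from about 350 to 975 mm from the base axis. Payload 7.1 kg.
Tool frame: the origin (TCP) lies on the front face of the gripper's body, between the roots of the fingers; the fingertips stand 80 mm ahead of it and the grasp point (between the pads) lies 61 mm ahead of it (env.tips_ahead is the distance from the TCP to the fingertips, in mm); z points along the fingers, y is the line along which they close (so a half turn about z gives the same grasp; the last joint's range is limited). The gripper opens to 88 mm and grips with 3 to 60 N. Pads are 20 mm wide; open, the fingers measure 115 mm over their backs; the gripper's body (75 mm by 178 mm) begins 61 mm behind the grasp point.
Start: joints at [-0.019, 0.423, 1.63, -0, 1.089, -0.019], TCP at [624.984, 0.026, 302.675] pointing down, gripper open.
Joint ranges: [-3, 3], [-0.9, 2.11], [0.09, 2.58], [-1.31, 4.45], [0.11, 2.69], [-2.54, 2.54]. Speed limits (rad/s): [2.39, 2.39, 3.01, 3.14, 3.14, 3.14].

## Interface

Orientations are given as a unit quaternion [x, y, z, w].
In Python, from station import env, set_gripper, viewer, workorder gives the robot as it stands. Calls block until the motion is done:
- env.reach(position, orientation): joint-space move of the TCP to a pose.
- env.move_l(position, rot=None, rate=150, f_stop=None): straight line of the TCP; rot=None keeps the orientation; rate is the mean speed in mm/s. With f_stop (N) it stops when the force on the tool has changed by that much, and returns True; else False.
- env.move_joints(angles): joint-space move.
- set_gripper(opening): finger opening in mm; the grip force is fixed at half the most; returns when the fingers have stopped.
- env.hold(seconds).
- env.ik(position, orientation): joint angles nearest the present ones, or None.
- env.read_state(): the state.
- viewer.camera(name): name is "scene" or "side" or "wrist"; returns the picture (400x640x3 uint8, blue, green, red); there is no depth.
- viewer.camera_params(name): a dict with "fx", "fy", "cx", "cy" (pixels), "pose" (4x4, takes a point from camera to world coordinates); the wrist camera has in their place "tool_from_camera" (4x4, takes a point from camera to tool coordinates, whose origin is the TCP and whose axes are the flange's). Camera axes: x right, y up, looking along -z (the intrinsics and any distortion apply to the point x, -y, -z); pixel columns grow to the right and rows downward; lengths in mm; the calibration is good to about 2 mm. A picture is of the moment at which its call begins: read the wrist's pose just before it. camera_params takes no time and is no camera call.
A pose or a line that the arm cannot do raises env.IKError and nothing moves.
- workorder.sign_off(): hands the job in; it is judged then, once.
The state is a dict: "time_s": time; "qpos": joint angles; "dq": joint speeds; "tau": joint torques, N m; "tool_pos": TCP position; "orientation": TCP orientation; "force": force on the tool from outside, world axes, zero at the start; "wrist_torque": the same for the moment, N m; "width": finger opening in mm; "grip_force": force on a finger pad.
Only numpy, scipy, OpenCV 4.12 (cv2) and the standard library are available. Lean on these libraries where they do the work, as an engineer would, in place of code of your own. Each camera call takes 0.05 s, during which the arm holds its last target. There are 200 camera calls.

## Working session

There is one attempt and no reset: what is moved stays moved. The work goes in short steps, each a Python script; the robot and the scene stay as the last script left them, time stands still between calls to the robot, and variables do not carry over. Pictures are saved under pics/ and viewed, at most 10 in all, crops included, and the job is handed in when it is done.

```bash
ls; mkdir -p pics; python3 - <<'E'
from station import env,viewer
import cv2,numpy as np
for n in("scene","side"):
    cv2.imwrite(f"pics/{n}0.png",viewer.camera(n)); p=viewer.camera_params(n);print(n,{k:np.round(v,3).tolist() if not isinstance(v,str) else v for k,v in p.items()})
p=viewer.camera_params("wrist");print({k:np.round(v,3).tolist() for k,v in p.items()})
print(env.read_state())
E
```

```text
pics
scene {'fx': 460.481, 'fy': 460.481, 'cx': 317.93, 'cy': 203.164, 'pose': [[-0.233, -0.752, 0.616, 1377.305], [0.972, -0.176, 0.152, 278.701], [-0.006, 0.635, 0.773, 1108.422], [0.0, 0.0, 0.0, 1.0]]}
side {'fx': 394.32, 'fy': 394.32, 'cx': 329.546, 'cy': 201.989, 'pose': [[-0.897, 0.241, -0.369, 147.752], [-0.441, -0.492, 0.75, 837.849], [-0.001, 0.836, 0.548, 618.735], [0.0, 0.0, 0.0, 1.0]]}
{'fx': 334.168, 'fy': 334.168, 'cx': 322.771, 'cy': 197.519, 'tool_from_camera': [[-0.0, 0.966, 0.257, 70.615], [1.0, 0.001, -0.001, -0.488], [-0.001, 0.257, -0.966, -82.769], [0.0, 0.0, 0.0, 1.0]]}
{'time_s': 0.1, 'qpos': array([-1.89855107e-02,  4.23741124e-01,  1.63060614e+00,  1.42867767e-05,
        1.08861030e+00, -1.89724621e-02]), 'dq': array([-0.00099864, -0.00123034, -0.00217701, -0.0007876 ,  0.0012733 ,
       -0.00018152]), 'tau': array([ 6.49496542e-04, -5.45618248e+01, -2.74323839e+01,  6.46709581e-02,
        1.88581715e-02,  1.54216096e-06]), 'tool_pos': array([6.24606074e+02, 4.51620015e-02, 3.01996831e+02]), 'orientation': array([ 7.07113575e-01,  7.07099658e-01, -4.68765446e-04, -4.96027294e-04]), 'force': array([-0.00472908, -0.670369  ,  0.43793926]), 'wrist_torque': array([-0.05564915,  0.00222416,  0.00944997]), 'grip_force': 0.0, 'width': 88.32248938030902}
```

View pics/scene0.png

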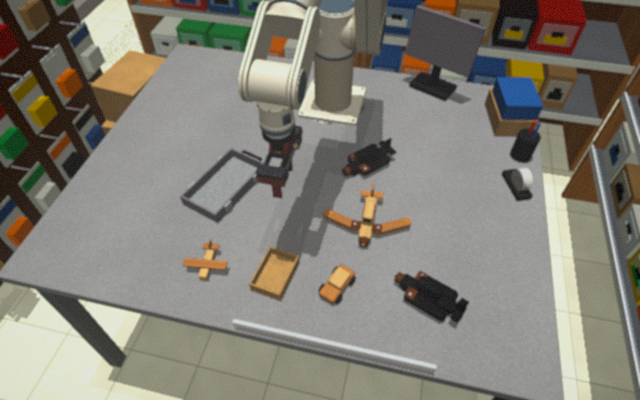

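View pics/side0.png

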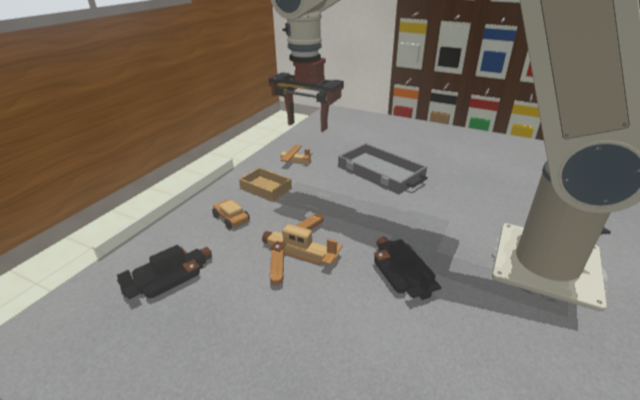

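```bash
cat > h.py <<'E'
from station import env,set_gripper,viewer,workorder
import cv2,numpy as np
from scipy.spatial.transform import Rotation as R
def pose(name):
    p=viewer.camera_params(name)
    if name!="wrist": return p,np.array(p["pose"])
    s=env.read_state();T=np.eye(4);T[:3,:3]=R.from_quat(s["orientation"]).as_matrix();T[:3,3]=s["tool_pos"]
    return p,T@np.array(p["tool_from_camera"])
def cast(uv,z,pc):
    p,T=pc;uv=np.atleast_2d(np.array(uv,float))
    d=np.c_[(uv[:,0]-p["cx"])/p["fx"],-(uv[:,1]-p["cy"])/p["fy"],-np.ones(len(uv))]@T[:3,:3].T
    return T[:3,3]+d*((z-T[2,3])/d[:,2])[:,None]
def down(yaw): # tool x along yaw, pointing down
    return (R.from_euler('z',yaw)*R.from_euler('x',np.pi)).as_quat()
E
python3 - <<'E'
from h import *
pc=pose("scene");im=cv2.imread("pics/scene0.png")
for n,u,z in[("tail",(371,192),35),("nose",(364,243),25),("cabin",(369,207),71),("wtipR",(328,213),30),("wtipL",(409,223),30),("caseR",(234,151),40),("caseB",(182,198),40),("caseBR",(219,216),40),("caseTR",(263,172),40),("smallplane",(206,262),20),("box",(274,273),20),("car",(337,283),20),("black",(370,158),35)]:
    print(n,cast(u,z,pc).round(0))
cv2.imwrite("pics/c1.png",cv2.resize(im[140:290,170:430],None,fx=3,fy=3,interpolation=cv2.INTER_CUBIC))
for yaw in(0,np.pi,np.pi/2,-np.pi/2): print(yaw,env.ik([750,200,300],down(yaw)),env.ik([680,-250,150],down(yaw)))
E
```

```text
tail [[441. 216.  35.]]
nose [[626. 227.  25.]]
cabin [[530. 222.  71.]]
wtipR [[547. 104.  30.]]
wtipL [[529. 343.  30.]]
caseR [[ 371. -255.   40.]]
caseB [[ 600. -338.   40.]]
caseBR [[ 639. -204.   40.]]
caseTR [[ 440. -132.   40.]]
smallplane [[ 785. -189.   20.]]
box [[776.   5.  20.]]
car [[767. 178.  20.]]
black [[296. 189.  35.]]
0 [ 2.45270863e-01  6.53218655e-01  1.24639007e+00 -4.44089210e-16
  1.24198393e+00  1.81606719e+00] [-3.68734588e-01  7.38558368e-01  1.46465649e+00 -4.44089210e-16
  9.38377798e-01  1.20206174e+00]
3.141592653589793 [ 0.24527086  0.65321866  1.24639007  0.          1.24198393 -1.32552546] [-0.36873459  0.73855837  1.46465649  0.          0.9383778  -1.93953091]
1.5707963267948966 [ 2.45270863e-01  6.53218655e-01  1.24639007e+00 -4.44089210e-16
  1.24198393e+00  2.45270863e-01] [-0.36873459  0.73855837  1.46465649  0.          0.9383778  -0.36873459]
-1.5707963267948966 None None
```

View pics/c1.png

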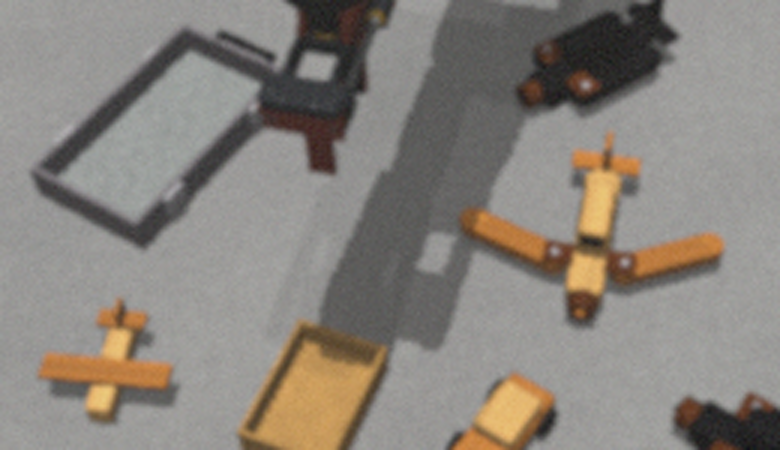

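The large orange plane at (368,215) has hinge plates with pins and swept-out wings, so it is the target. The orange one at (206,262) is smaller and in one piece, and those at (370,158) and (432,296) are black look-alikes, so I leave those three alone. The case is at (222,183), with its handle towards the robot. Next I take close wrist views of the case and the plane.

```bash
python3 - <<'E'
from h import *
import pickle
set_gripper(0)
out={}
for n,p,y in(("case",[470,-215,380],-0.35),("plane",[505,224,300],0.0)):
    env.reach(p,down(y)); env.hold(0.3)
    out[n]=pose("wrist"); im=viewer.camera("wrist"); cv2.imwrite(f"pics/w_{n}.png",im)
pickle.dump(out,open("w.pkl","wb"));print(env.read_state()["time_s"])
E
python3 -c "
import cv2,numpy as np
cv2.imwrite('pics/w_both.png',cv2.resize(np.vstack([cv2.imread('pics/w_case.png')[:,:],cv2.imread('pics/w_plane.png')]),(480,600)))"
```

```text
5.1167
```

View pics/w_plane.png

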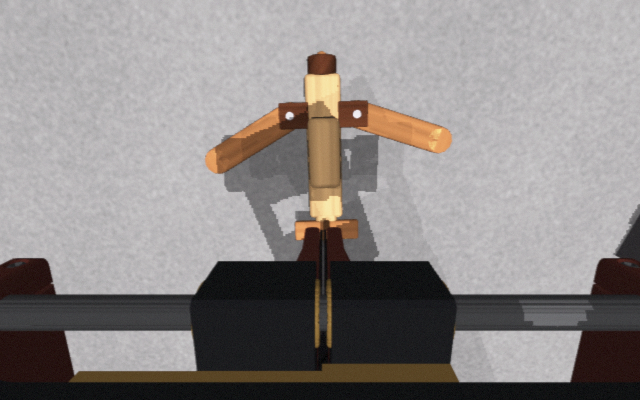

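View pics/w_case.png

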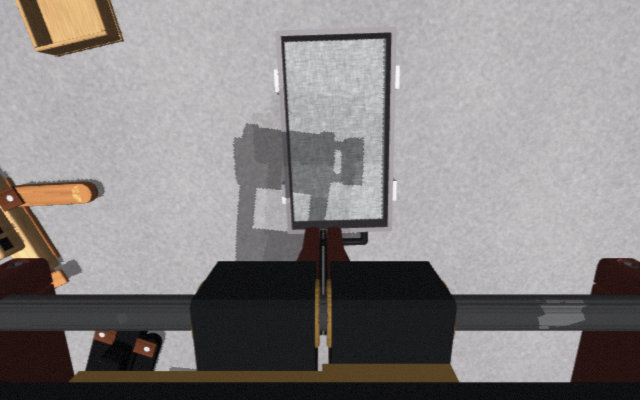

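```bash
python3 - <<'E'
from h import *
import pickle
w=pickle.load(open("w.pkl","rb"));P=w["plane"];C=w["case"]
hl,hr,tl,tr=[cast(u,z,P)[0] for u,z in(((290,116),36),((357,114),36),((212,160),30),((442,140),30))]
print("hinges",hl,hr,np.hypot(*(hl-hr)[:2]),"tips",tl,tr)
a=np.arctan2(*((hl-hr)[1::-1]));yaw=a-np.pi/2
c=(hl+hr)/2-35*np.r_[np.cos(yaw),np.sin(yaw),0]
print("yaw",yaw,"centre",c)
# cabin colour (brownish top) and nose/tail check
im=cv2.imread("pics/w_plane.png")
cab=cast([(309,118),(339,118),(311,187),(338,187)],71,P);print("cabin",cab.round(1).tolist(),cab.mean(0))
print("nose,tail",cast([(321,52),(326,229)],[25],P) if 0 else [cast((321,52),20,P),cast((326,230),35,P)])
for t,h in((tl,hl),(tr,hr)):
    v=(t-h)[:2];print("wing len",np.hypot(*v),"ang",np.arctan2(v[1],v[0])-yaw)
# case
im=cv2.imread("pics/w_case.png");g=cv2.cvtColor(im,cv2.COLOR_BGR2GRAY)
m=((g<75)).astype(np.uint8);m[:,:260]=0;m[:,410:]=0;m[228:]=0
ys,xs=np.nonzero(m);
cn=max(cv2.findContours(m,cv2.RETR_EXTERNAL,cv2.CHAIN_APPROX_NONE)[0],key=cv2.contourArea)
cor=cv2.approxPolyDP(cv2.convexHull(cn),6,True)[:,0];print("dark corners",cor.tolist())
r=cast(cor,40,C);print(r.round(1).tolist())
if len(r)==4:
    cc=r.mean(0);print("case c",cc,[np.hypot(*(r[i]-r[i-1])[:2]).round(1) for i in range(4)],[np.arctan2(*(r[i]-r[i-1])[1::-1]).round(3) for i in range(4)])
f=cast([(285,42),(385,39),(293,222),(383,221)],6,C);print("floor",f.round(1).tolist(),f.mean(0))
S=pose("scene");print("scene outer",cast([(234,151),(182,198),(219,216),(263,172)],40,S).mean(0), "hinges",cast([(355.3,224),(378.7,227.3)],36,S))
E
```

```text
hinges [568.13022926 257.02648379  36.        ] [570.00114436 189.48457726  36.        ] 67.5678137892281 tips [522.76717781 341.53874821  30.        ] [543.44437922  99.40810376  30.        ]
yaw 0.02769298199026049 centre [534.07910672 222.28640004  36.        ]
cabin [[567.0, 236.5, 71.0], [567.0, 209.2, 71.0], [502.7, 235.3, 71.0], [502.7, 209.5, 71.0]] [534.84060582 222.63000193  71.        ]
nose,tail [array([[630.43532481, 225.66862963,  20.        ]]), array([[445.6233751 , 220.55468435,  35.        ]])]
wing len 95.91730435665639 ang 2.0357269761228824
wing len 93.90970585661871 ang -1.885191342447227
dark corners [[390, 33], [386, 226], [293, 227], [282, 36]]
[[588.8, -340.1, 40.0], [364.3, -265.6, 40.0], [405.6, -148.1, 40.0], [628.6, -221.5, 40.0]]
case c [ 496.82448532 -243.83129979   40.        ] [np.float64(125.1), np.float64(236.5), np.float64(124.5), np.float64(234.7)] [np.float64(-1.895), np.float64(2.821), np.float64(1.233), np.float64(-0.318)]
floor [[628.4, -221.1, 6.0], [588.6, -340.4, 6.0], [402.3, -143.7, 6.0], [359.3, -266.0, 6.0]] [ 494.63879171 -242.81151965    6.        ]
scene outer [ 512.55296682 -232.12780696   40.        ] hinges [[573.35671906 191.42185161  36.        ]
 [569.60787472 259.32041723  36.        ]]
```

```bash
python3 - <<'E'
from h import *
yaw=0.028;c=np.array([534.3,222.4]);q=down(yaw)
M=R.from_euler('z',yaw).as_matrix()[:2,:2]
def W(x,y,z): return [*(c+M@[x,y]),z]
def fp(s,th,e,z):   # finger centre beside front edge of wing at joint value th
    f=np.pi-th;u=np.array([np.cos(f),np.sin(f)]);n=np.array([np.sin(f),-np.cos(f)])
    p=np.array([35,34])+80*u+(14+e)*n
    return W(p[0],s*p[1],z)
for s,th0 in((1,1.106),(-1,1.256)):
    env.reach(fp(s,th0,32,150),q)
    hit=env.move_l(fp(s,th0,32,90),rate=100,f_stop=8)
    print("hit",hit)
    if hit: break
    for th in np.linspace(th0,0,7): 
        env.move_l(fp(s,th,12.5,90),rate=90)
    print(env.read_state()["force"].round(2))
    env.move_l(fp(s,0,25,90),rate=80)
    env.move_l(fp(s,0,25,150),rate=150)
env.reach([505,224,300],q);env.hold(.2)
import pickle
p=pose("wrist");cv2.imwrite("pics/w_fold.png",viewer.camera("wrist"));pickle.dump(p,open("w2.pkl","wb"));print(env.read_state()["time_s"])
E
```

```text
hit False
[ 0.14  0.87 -0.64]
hit True
12.3
```

View pics/w_fold.png

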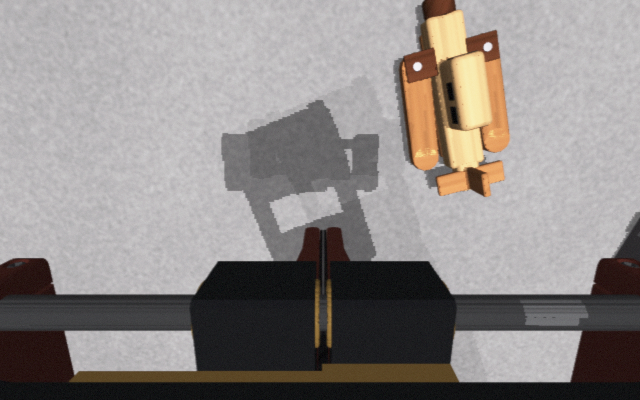

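The plane has been shoved about 110 mm to the right. I crossed over with the tips at z = 70, which caught the cabin. It appears upright, with both wings back: pins at (417,67) and (488,47), tips at (425,160) and (495,140). I re-measure it here.

```bash
python3 - <<'E'
from h import *
import pickle
P=pickle.load(open("w2.pkl","rb"))
hl,hr,tl,tr=[cast(u,z,P)[0] for u,z in(((417,67),36),((488,47),36),((425,159),30),((496,140),30))]
print("hinges",hl,hr,np.hypot(*(hl-hr)[:2]))
yaw=np.arctan2(*((hl-hr)[1::-1]))-np.pi/2
c=(hl+hr)/2-35*np.r_[np.cos(yaw),np.sin(yaw),0]
print("yaw",yaw,"centre",c)
cab=cast([(450,62),(478,51),(463,130),(492,122)],71,P);print("cabin",cab.round(1).tolist(),cab.mean(0))
for t,h in((tl,hl),(tr,hr)):
    v=(t-h)[:2];print("wing",np.hypot(*v),np.arctan2(v[1],v[0])-yaw)
a,b=[cast((483,178),35,P)[0], cast((446,20),34,P)[0]];print(a,b,np.arctan2(*((b-a)[1::-1])))
pc=pose("scene");im=viewer.camera("scene")
side=viewer.camera("side")
def crop(im,n,pt):
    p,T=pose(n);q=T[:3,:3].T@(pt-T[:3,3]);u=int(p["cx"]-p["fx"]*q[0]/q[2]);v=int(p["cy"]+p["fy"]*q[1]/q[2])
    x,y=max(u-60,0),max(v-60,0);print(n,x,y);return cv2.resize(im[y:y+120,x:x+120],(390,390),interpolation=cv2.INTER_CUBIC)
cv2.imwrite("pics/c2.png",np.hstack([crop(im,"scene",c),crop(side,"side",c)]))
E
```

```text
hinges [615.83507866 135.0952479   36.        ] [635.4917273   69.08489961  36.        ] 68.87488596494319
yaw 0.2894200673073155 centre [592.11906882  92.10119765  36.        ]
cabin [[616.5, 116.1, 71.0], [625.9, 93.1, 71.0], [559.1, 97.0, 71.0], [566.9, 71.7, 71.0]] [592.08756783  94.45966304  71.        ]
wing 91.86255087706888 -3.2222010617585237
wing 91.22441669653121 -3.155527038637167
[508.16795999  54.22788707  35.        ] [658.20014253 111.36749562  34.        ] 0.36388868507240474
scene 260 162
side 243 146
```

View pics/c2.png

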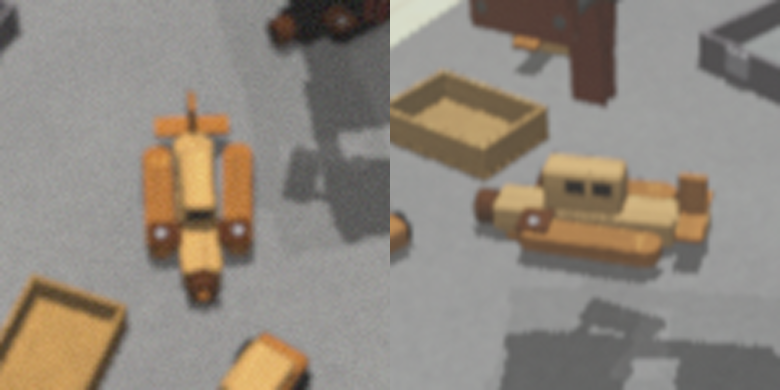

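Both views show the plane upright with both wings folded against the fuselage, on the counter at about (592,93), yaw 0.29. I now grasp the cabin with the tips kept above the wings.

```bash
python3 - <<'E'
from h import *
import pickle
c=[592.1,93.0];q=down(0.29)
env.move_l([592.1,93,260],q,rate=200); set_gripper(62)
env.hold(.2);print("hit",env.move_l([*c,121],rate=100,f_stop=8),env.read_state()["tool_pos"].round(1))
set_gripper(20);s=env.read_state();print("w",s["width"],"grip",s["grip_force"])
if 25<s["width"]<35:
    env.move_l([*c,250],rate=120)
    qc=down(-0.322)
    env.reach([497,-244,250],qc);env.hold(.3)
    s=env.read_state();print(s["width"],s["grip_force"],s["force"].round(2),s["tool_pos"].round(1))
    pickle.dump(pose("wrist"),open("w3.pkl","wb"))
    a=viewer.camera("wrist");b=viewer.camera("side");cv2.imwrite("pics/held.png",cv2.resize(np.vstack([a,b]),(480,600),interpolation=cv2.INTER_AREA))
print(env.read_state()["time_s"])
E
```

```text
hit False [592.5  93.  121.6]
w 29.783563345468515 grip 29.977465867996216
30.10040080216115 29.97261643409729 [-0.94  0.06 -4.71] [ 497.4 -243.3  250. ]
19.6917
```

View pics/held.png

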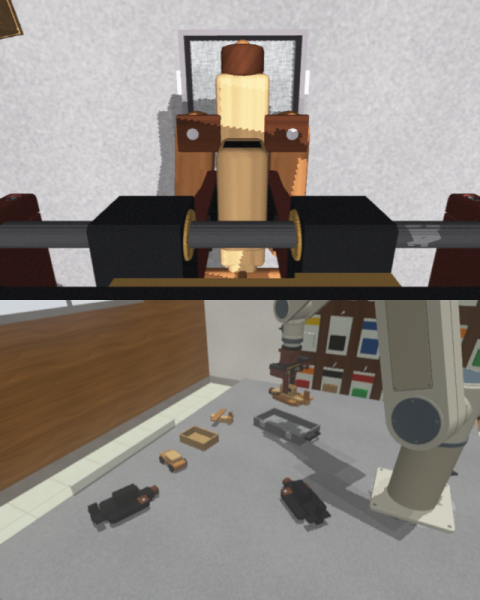

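The plane is held level with its wings folded, in line with the case; its nose at (241,45) lies between the case walls at (187,35) and (300,35). I now lower it.

```bash
python3 - <<'E'
from h import *
print(env.move_l([497,-244,138],rate=110,f_stop=12))
print(env.move_l([497,-244,122],rate=15,f_stop=2.5)); s=env.read_state();print(s["tool_pos"].round(1),s["force"].round(2))
if s["tool_pos"][2]<131:
    set_gripper(60);env.hold(.2);env.move_l([497,-244,200],rate=80);env.move_l([420,-220,330],rate=150);env.hold(.3)
a=viewer.camera("wrist");b=viewer.camera("scene");cv2.imwrite("pics/placed.png",np.vstack([cv2.resize(a,(480,300)),cv2.resize(b[120:320,160:480],(480,300))]))
print(env.read_state()["time_s"])
E
```

```text
False
True
[ 496.9 -244.1  126.9] [-0.52 -0.91  4.7 ]
25.0917
```

View pics/placed.png

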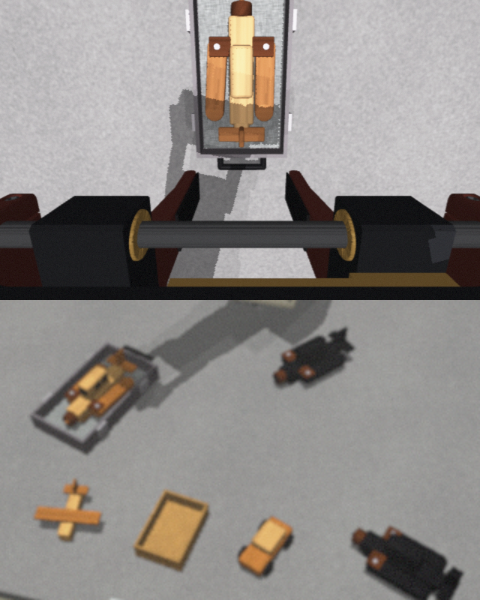

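The plane lies centred and lengthwise in the case: pins at (216,47) and (266,47), wing tips at (213,112) and (264,112), so the wings are folded. The box, car and small plane are where they were.

```bash
python3 -c "
from h import *
print(workorder.sign_off())"
```

```text
the job is handed in; nothing more can be done
None
```

I handed the job in at about 25 s: the larger plane is upright and lengthwise in its case with both wings folded, and the small plane, toy car and box look unmoved; the judge's verdict was not shown, and while crossing over I accidentally pushed the plane about 140 mm across the counter, which also folded the right wing.

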